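# Dip the oil of the vacuum pump and show the gauge rod

### The arm

A 6-joint arm with a two-finger parallel gripper is mounted at the origin on a cart in front of the work surface, level with it; the furniture and walls round the work are solid. World frame = base frame: x ahead of the robot, y to its left, z up, the work surface at z = 0. Lengths are in m, angles in rad, forces in N, time in s.
With the tool pointing down it reaches from about 0.35 to 0.775 m from the base axis. Payload 7.3 kg.
Tool frame: the origin (TCP) lies at the centre of the arm's flange, where the gripper is bolted on; the fingertips stand 178 mm ahead of it and the grasp point (between the pads) lies 159 mm ahead of it (tip_extent is the distance from the TCP to the fingertips, in m); z points along the fingers, y is the line along which they close (so a half turn about z gives the same grasp; the last joint's range is limited). The gripper opens to 92 mm and grips with 3 to 60 N. Pads are 19 mm wide; open, the fingers measure 130 mm over their backs; the gripper's body (75 mm by 190 mm) begins 47 mm behind the grasp point.
Start: joints at [0.992, 0.342, 1.524, -0, 1.275, -0.146], TCP at [0.22, 0.477, 0.405] pointing down, gripper open.
Joint ranges: [-2.53, 2.53], [-0.77, 2.02], [0.04, 2.7], [-1, 4.14], [0.28, 2.66], [-3.11, 3.11]. Speed limits (rad/s): [2.57, 2.57, 3.14, 3.14, 3.14, 3.14].

### API

Orientations are given as [roll, pitch, yaw] about the fixed x, y, z axes, in that order (R = Rz(yaw) Ry(pitch) Rx(roll)).
In Python, from cell import * gives the robot as it stands.
- The arm moves only by the tool arm_command, never from a script. Its arguments are lists of equal length, an entry for each row: "xyz": the shift along the world's x, y, z in mm, a list of three; "spin": the turn about the world's z in degrees. In form: {"xyz": [[tx, ty, tz], ...], "spin": [spin, ...]}. A call has 1 to 20 rows; each row shifts and turns the commanded pose from where the row before left it; what a row does not reach is not made up. A row lasts 1/10 s, in which the tool goes at most 50 mm and 8.59 degrees, less where a joint would pass 70% of its speed; a pose out of reach is approached as far as the arm can. A call with a gripper value outside its range is refused whole. "jaw" is the opening, from -1 (shut) to 1 (fully open), set as the call begins (left out, the last holds). The fingers move at their own pace and stop on an object; "squeeze" is the grip in N (left out, the last holds). Time passes only in rows, so rows that do not move let the fingers close. It gives the time, the measured TCP pose, the force, the opening and the grip force at its end, in the units of the state.
- observe(): the state, without advancing time (a new reading comes with each control period).
- read_camera(name): name is "scene" or "top"; returns a dict with "img" (400x640x3 uint8, red, green, blue), "depth" (400x640 float32, m along the optical axis (not along the pixel's ray), 0 where there is no reading), "fx", "fy", "cx", "cy" (pixels), "dist_coeffs" ([k1, k2, p1, p2, k3] as OpenCV has them; the pictures are not rectified), "world_from_camera" (4x4, takes a point from camera to world coordinates). Camera axes: x right, y up, looking along -z (the intrinsics and any distortion apply to the point x, -y, -z); pixel columns grow to the right and rows downward; lengths in m; the calibration is good to about 2 mm. A picture is of the moment at which its call begins.
- hand_in(): hands the job in; it is judged then, once.
The state is a dict: "time": time; "qpos": joint angles; "qvel": joint speeds; "joint_efforts": joint torques, N m; "tool_pos": TCP position; "tool_rot": TCP orientation; "contact_force": force on the tool from outside, world axes, zero at the start; "torque": the same for the moment, N m; "opening": finger opening in m; "grip_force": force on a finger pad.
Only numpy, scipy, OpenCV 4.12 (cv2) and the standard library are available. Lean on these libraries where they do the work, as an engineer would, in place of code of your own. Each camera call takes 0.05 s, during which the arm holds its last target. There are 200 camera calls.

### The job

Check the oil of the vacuum pump: pull the red plug out of its slanting dip tube and hang it by its wire loop on the pump's steel hook. Then take the yellow-handled gauge rod from its sloping rest, push it down the tube until the brass collar stops on the tube's mouth, draw it right out again, and finish still holding it by the handle, the rod level and still for reading, at least 20 cm above the bench and touching nothing else. Do not let the rod touch the bench, and leave the other things where they stand.

Things in the scene. Friction and masses are not known exactly. Their poses are not given: they have to be found in the camera images.
- pump: blue and grey vacuum pump, 330 mm along y, 150 mm along x, 214 mm tall, fixed; origin under its centre on the bench, x away from the robot (yaw -0.35 to 0.1 rad). In its frame (mm): oil case y -145..-10, front x = -75, top z = 165; motor at y > -10, on it a terminal box, front x = -40, top z = 182. Only tube and hook stand out in front
- dip_tube: metal guide tube slanting at 45 degrees, part of the pump. Origin: centre of its flat mouth ring, at (-115, -75, 185) mm in the pump's frame; z points out along the bore, halfway between the pump's -x and up; y = the pump's y. Ring 32 mm outside, flared inside from 24 mm to the 15 mm bore at 10 mm depth; pipe 22 mm outside; bore 112 mm deep, open below
- plug: red plug with a steel wire loop, 50 g, loose; sits in the dip tube at the start and pulls straight out. Origin: centre of the underside of its head, which lies on the mouth ring; z along its axis out of the tube. Head (grip here): round, 38 mm across, z 0..14 mm. Shank: 13 mm across, z -25..0 mm. The loop stands on the head
- plug_loop (a point): point on the plug, z = 44 mm: underside of the loop's top, the spot that hangs on the hook. Loop: 5 mm wire in the plug's y-z plane, 31 mm wide over all, opening 21 mm wide and 30 mm high (z 14..44 mm), top at z = 49 mm. The hook goes through it along the plug's x
- hook_seat (a point): top of the hook's wire where the loop hangs, at (-91, 80, 178) mm in the pump's frame. The hook is 6 mm steel wire that comes out of the terminal box along the pump's -x, is level at the seat and turns up at its end; the seat is 51 mm in front of the box, and no part of the pump within 80 mm of it stands over 12 mm above it
- hook_tip (a point): centre of the wire's end at the hook's upturned tip, at (-113, 80, 185) mm in the pump's frame; the top of the tip is 10 mm above the seat and 22 mm in front of it. High above, a wall shelf (underside 0.68 m above the bench) covers world x > 0.61, y > -0.04 m
- rod_rest: white sloping rest for the gauge rod, 150 x 56 mm, 89 mm high, fixed; origin on the bench, x from the rod's handle end to its tip end. Two notched posts, 36 mm wide, at x = -45 and +20 mm, carry the rod in slots open at the top; the collar leans on the higher post, the handle stands out freely at the -x end. Lift by 15 mm to clear the slots
- gauge_rod: gauge rod (dipstick), 168 mm long, 80 g, loose, lying in the rest tip down by 20 degrees. Origin: centre of the collar's stop face; x along the rod to the tip. Steel rod 10 mm across, x 0..100 mm, tapered at the tip; brass collar 34 mm across, x -8..0 mm. Home when the stop face lies on the mouth ring: its origin then is the dip tube's, its x against the tube's z
- rod_tip (a point): the end of the gauge rod (rod frame x = 100 mm), 5 mm across there
- rod_grip (a point): middle of the rod's yellow handle (rod frame x = -39 mm): handle x -68..-10 mm, 14 mm thick along the rod's y (grip across this), 22 mm along its z. The rod is 45 degrees tip down when put in the tube, level when shown: a tool leaning 0 to 25 degrees forward from vertical when it grips leans -25 to 45 degrees in the rest of the work
- timer: small white kitchen-type timer lying flat, 58 x 62 x 17 mm, bystander; origin under its centre
- soil_jar: glass jar of soil with purple press lid, 91 mm across, 70 mm tall, bystander; origin under its centre
- tumbler_water: clear glass tumbler, 83 mm across, 85 mm tall, bystander; origin under its centre
- bottle_extract_b: open white plastic bottle, 43 mm across, 78 mm tall, bystander; origin under its centre
- bottle_reagent_2: capped white plastic bottle, 46 mm across, 80 mm tall, standing at the back left, bystander; origin under its centre
- cell_box: cream-coloured flat box, 56 x 98 x 22 mm, at the front right, bystander; origin under its centre

How it is judged:
By the outcome, as a careful person would: the job done as asked, in the order asked, and still so for the second after the job is handed in, while the arm keeps its last pose, push and grip.
It also fails if it takes over 58 s, if anything falls off the work surface, if the arm or the gripper's body presses on something with over 40 N, if the wrist force passes 120 N, or if a joint passes its speed limit or range.

## Working session

There is one attempt and no reset: what is moved stays moved. The work goes in short steps, Python scripts to look and compute and a tool call to move; the robot and the scene stay as the last step left them, time stands still between calls to the robot, and variables do not carry over. Pictures are saved under pics/ and viewed, at most 10 in all, crops included, and the job is handed in when it is done.

Besides the shell and the picture viewer there is one more tool, called after "Request:" in YAML: its name, and indented under it one key for each argument. arm_command: Moves the arm, as the interface text tells. Its arguments: {"type":"object","properties":{"xyz":{"type":"array","items":{"type":"array","items":{"type":"number"}}},"spin":{"type":"array","items":{"type":"number"}},"jaw":{"type":"number"},"squeeze":{"type":"number"}},"required":["xyz","spin"]}

```bash
mkdir -p pics; ls; cat > h.py <<'E'
from cell import *
import numpy as np, cv2
def cam(n):
    c=read_camera(n); c['K']=np.array([[c['fx'],0,c['cx']],[0,c['fy'],c['cy']],[0,0,1.]]); c['d']=np.array(c['dist_coeffs'],float); c['T']=np.array(c['world_from_camera']); return c
def ray(c,uv):
    p=cv2.undistortPoints(np.array(uv,float).reshape(-1,1,2),c['K'],c['d']).reshape(-1,2)
    d=np.c_[p[:,0],-p[:,1],-np.ones(len(p))]@c['T'][:3,:3].T
    return c['T'][:3,3],d
def plane(c,uv,z):
    o,d=ray(c,uv); return o+d*((z-o[2])/d[:,2])[:,None]
def dep(c,uv):
    uv=np.array(uv); o,d=ray(c,uv); return o+d*c['depth'][uv[:,1].astype(int),uv[:,0].astype(int)][:,None]
def cloud(c):
    v,u=np.mgrid[0:400,0:640]; return dep(c,np.c_[u.ravel(),v.ravel()]).reshape(400,640,3)
def two(c1,uv1,c2,uv2):
    o1,d1=ray(c1,[uv1]);o2,d2=ray(c2,[uv2]);d1=d1[0];d2=d2[0]
    s=np.linalg.lstsq(np.c_[d1,-d2],o2-o1,rcond=None)[0]; a=o1+d1*s[0];b=o2+d2*s[1]; return (a+b)/2,np.linalg.norm(a-b)
def save(c,n,roi=None,k=1):
    im=c['img'][...,::-1]
    if roi: im=im[roi[1]:roi[3],roi[0]:roi[2]]
    cv2.imwrite('pics/'+n,cv2.resize(im,None,fx=k,fy=k,interpolation=cv2.INTER_CUBIC))
E
python3 - <<'E'
from h import *
np.set_printoptions(precision=4,suppress=True)
print(observe())
for n in('scene','top'):
    c=cam(n); save(c,n+'0.png'); print(n,c['T'],c['fx'],c['d'],(c['depth']>0).mean())
E
```

```text
pics
{'time': 0.0, 'qpos': array([ 0.992 ,  0.3427,  1.525 ,  0.    ,  1.2754, -0.146 ]), 'qvel': array([ 0.    ,  0.0001, -0.0003,  0.0007, -0.0015,  0.0003]), 'joint_efforts': array([  0.0006, -43.1247, -24.4211,   0.0717,   0.0561,  -0.0001]), 'tool_pos': array([0.2201, 0.4765, 0.404 ]), 'tool_rot': array([-3.1401, -0.0002,  2.7088]), 'contact_force': array([ 0.0003,  0.799 , -0.0631]), 'torque': array([ 0.0049,  0.0088, -0.0378]), 'grip_force': 0.0, 'opening': 0.0917968805045661}
scene [[-0.5599  0.3447 -0.7535 -0.5198]
 [-0.8284 -0.2162  0.5167  0.6673]
 [ 0.0152  0.9135  0.4066  0.707 ]
 [ 0.      0.      0.      1.    ]] 434.28878237611855 [0.0117 0.     0.     0.     0.    ] 0.9958671875
top [[-0.0095  0.9881 -0.1534  0.3596]
 [-0.9998 -0.0072  0.0159 -0.0387]
 [ 0.0146  0.1535  0.988   1.2838]
 [ 0.      0.      0.      1.    ]] 456.95569467487593 [0.0351 0.     0.     0.     0.    ] 0.996125
```

View pics/scene0.png

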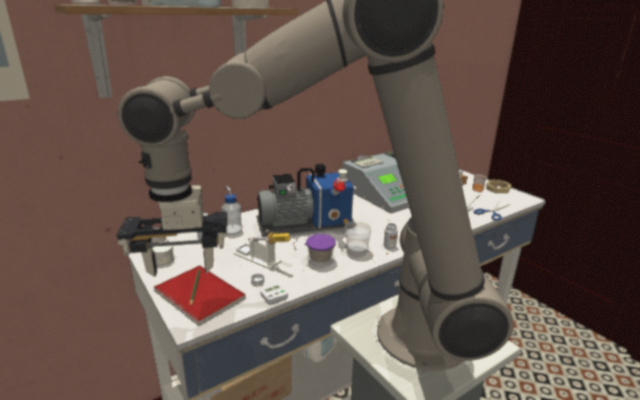

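View pics/top0.png

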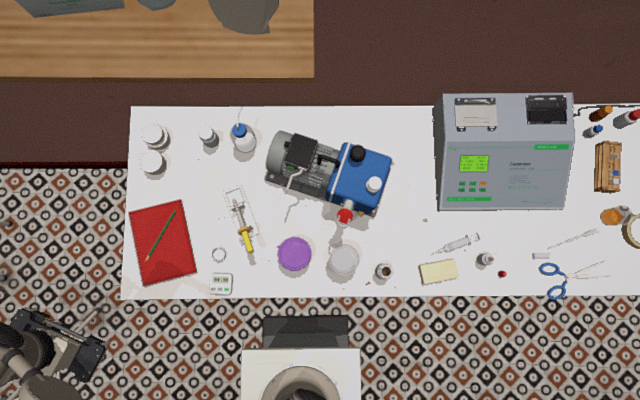

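```bash
python3 - <<'E'
from h import *
np.set_printoptions(precision=4,suppress=True)
c=cam('top'); save(c,'top1.png',(205,115,405,265),4)
s=cam('scene'); save(s,'sc1.png',(220,150,420,300),4)
for n,c in(('top',c),('scene',s)):
    P=cloud(c); hsv=cv2.cvtColor(c['img'],cv2.COLOR_RGB2HSV).astype(int); H,S,V=hsv[...,0],hsv[...,1],hsv[...,2]
    near=(P[...,0]>.2)&(P[...,0]<.85)&(abs(P[...,1])<.4)&(P[...,2]<.35)
    red=near&((H<6)|(H>174))&(S>170)&(V>80)&(P[...,2]>.1)
    yel=near&(H>20)&(H<32)&(S>170)&(P[...,2]>.03)
    for k,m in(('red',red),('yel',yel)):
        q=P[m]; v,u=np.nonzero(m); print(n,k,m.sum(),u.mean(),v.mean(),u.min(),u.max(),v.min(),v.max()); 
        if len(q): print(np.median(q,0),q.min(0),q.max(0))
    blue=near&(H>100)&(H<120)&(S>150)&(abs(P[...,2]-.165)<.006)
    blue=cv2.morphologyEx(blue.astype(np.uint8),cv2.MORPH_OPEN,np.ones((3,3)))>0
    q=P[blue]; print(n,'blue',len(q),np.median(q[:,2]))
    v,u=np.nonzero(blue); g=plane(c,np.c_[u,v],.165)[:,:2]
    r=cv2.minAreaRect((g*1000).astype(np.float32)); print(r,cv2.boxPoints(r))
E
```

```text
top red 138 344.78985507246375 214.9855072463768 338 352 209 222
[ 0.4885 -0.113   0.2004] [ 0.4727 -0.1305  0.1839] [ 0.5024 -0.0966  0.2107]
top yel 64 247.65625 241.734375 241 252 231 252
[0.4312 0.1297 0.1126] [0.406  0.1187 0.0811] [0.4618 0.152  0.1247]
top blue 1855 0.16563706819420965
((594.0433959960938, -152.5812225341797), (129.66030883789062, 133.49693298339844), 70.24641418457031) [[ 509.3118 -191.0371]
 [ 634.953  -236.1558]
 [ 678.775  -114.1254]
 [ 553.1338  -69.0067]]
scene red 51 339.4117647058824 186.5686274509804 335 343 183 190
[ 0.4795 -0.1095  0.1893] [ 0.4697 -0.1221  0.1796] [ 0.4867 -0.0944  0.1992]
scene yel 64 280.28125 236.296875 273 287 234 239
[0.4283 0.1359 0.1093] [0.4041 0.1239 0.0927] [0.4568 0.1469 0.1204]
scene blue 135 0.16561993072296854
((594.2203369140625, -136.08334350585938), (50.627437591552734, 123.33470153808594), 45.576812744140625) [[ 532.4598 -110.9979]
 [ 620.5441 -197.3264]
 [ 655.9809 -161.1688]
 [ 567.8965  -74.8403]]
```

View pics/top1.png

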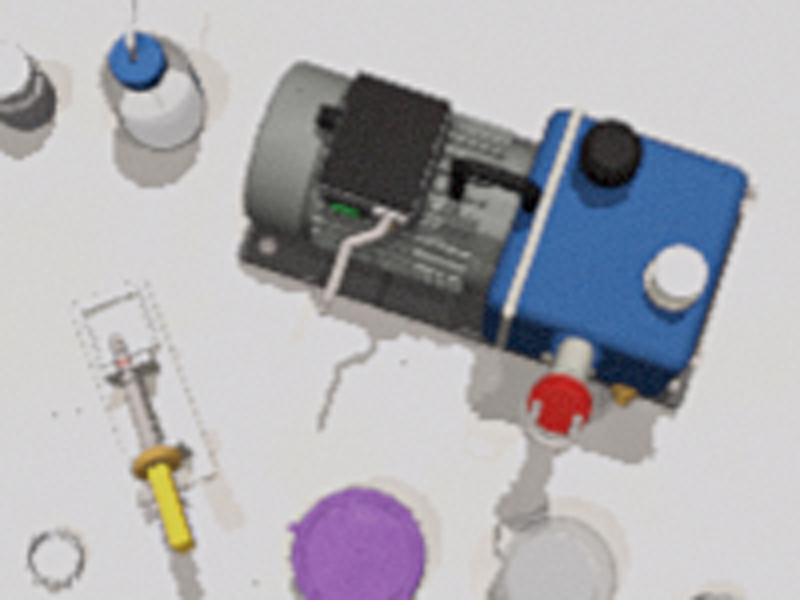

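View pics/sc1.png

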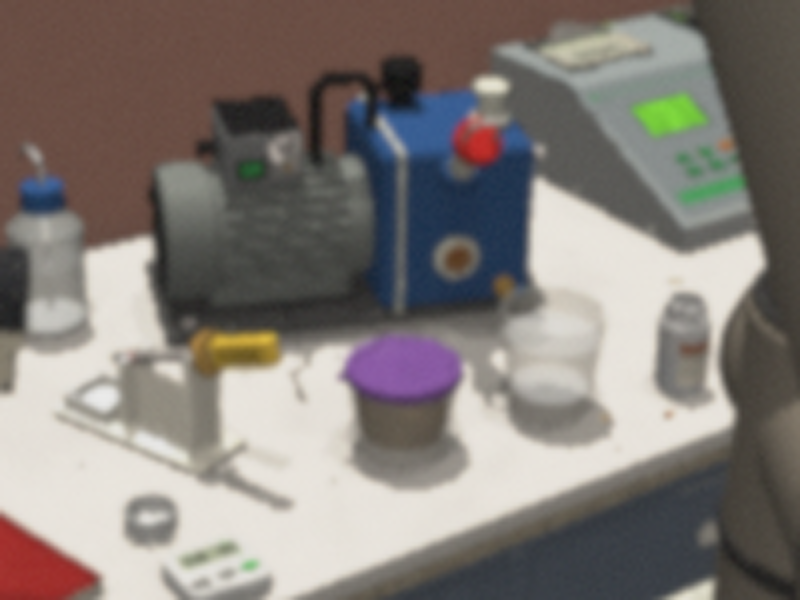

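```bash
python3 - <<'E'
from h import *
np.set_printoptions(precision=1,suppress=True)
c=cam('top');P=cloud(c)*1000
hsv=cv2.cvtColor(c['img'],cv2.COLOR_RGB2HSV).astype(int);H,S,V=hsv[...,0],hsv[...,1],hsv[...,2]
# pump front edge of blue case top: for each column lowest blue top pixel
near=(P[...,0]>450)&(P[...,0]<750)&(abs(P[...,1])<300)
blue=near&(H>100)&(H<120)&(S>130)&(abs(P[...,2]-165)<5)
v,u=np.nonzero(blue); q=P[v,u]
for yaw in(-.30,-.325,-.345,-.365):
    R=np.array([[np.cos(yaw),-np.sin(yaw)],[np.sin(yaw),np.cos(yaw)]]); l=q[:,:2]@R
    print(yaw,np.percentile(l,[.3,1,99,99.7],axis=0).T.ravel(), np.ptp(l,0))
yaw=-.345;R=np.array([[np.cos(yaw),-np.sin(yaw)],[np.sin(yaw),np.cos(yaw)]])
red=near&((H<6)|(H>174))&(S>170)&(V>80)&(P[...,2]>100)
q=P[red];l=q[:,:2]@R; a=np.array([-l[:,0]+q[:,2],l[:,0]+q[:,2]]).T/2**.5
k=a[:,0]>np.percentile(a[:,0],90)-4
for nm,w in(('axis',a[:,0]),('n',a[k,1]),('y',l[k,1])): print(nm,np.percentile(w,[1,50,99]),(w.min()+w.max())/2)
yy=(l[k,1].min()+l[k,1].max())/2; nn=(a[k,1].min()+a[k,1].max())/2; t=np.median(a[k,0])-14
x=(nn-t)/2**.5;z=(nn+t)/2**.5; print('mouth',R@[x,yy],z)
print('hook tip',plane(c,[[205+328/4,115+298/4]],.185)*1000, dep(c,[[287,189]])*1000)
yel=(P[...,0]>350)&(P[...,0]<600)&(P[...,1]>50)&(P[...,1]<250)&(H>18)&(H<34)&(S>150)&(P[...,2]>50)
q=P[yel]; p,sv,vt=np.linalg.svd(q-q.mean(0),full_matrices=False); d=vt[0]; d*=np.sign(d[0])
print('yel',len(q),q.mean(0),d,np.degrees(np.arcsin(d[2])),np.degrees(np.arctan2(d[1],d[0])),np.percentile((q-q.mean(0))@d,[0,2,98,100]))
print('tip,collar',P[115+345//4,205+118//4],P[115+460//4,205+160//4],plane(c,[[205+118/4,115+342/4]],.055)*1000)
E
```

```text
-0.3 [545.4 547.2 677.6 679.4 -35.9 -34.5  94.4  96.2] [137.9 134.3]
-0.325 [545.4 546.6 677.  678.5 -19.9 -18.7 109.1 110.7] [136.4 131.9]
-0.345 [544.8 545.6 676.2 677.7  -7.2  -6.5 121.1 122.2] [136.2 130.9]
-0.365 [543.3 544.4 675.4 676.9   4.6   5.6 133.3 134.4] [137.1 132. ]
axis [-219.5 -211.1 -207.2] -213.60933584841698
n [472.  492.2 505.9] 488.47181637621475
y [43.5 58.8 75.2] 59.72346724206029
mouth [ 494.7 -114.3] 186.55862971075436
hook tip [[553.7  26.2 185. ]] [[555.4  26.4 182.3]]
yel 137 [439.9 134.1 108.2] [ 0.9  0.3 -0.3] -19.087003066189002 20.543816009056886 [-33.8 -33.3  28.9  31. ]
tip,collar [545.  176.   61.5] [463.4 139.9  96.9] [[547.3 175.8  55. ]]
```

Request:
arm_command:
  xyz:
    - [13.5,-29.5,1]
    - [13.5,-29.5,1]
    - [13.5,-29.5,1]
    - [13.5,-29.5,1]
    - [13.5,-29.5,1]
    - [13.5,-29.5,1]
    - [13.5,-29.5,1]
    - [13.5,-29.5,1]
    - [13.5,-29.5,1]
    - [13.5,-29.5,1]
    - [13.5,-29.5,1]
    - [13.5,-29.5,1]
    - [13.5,-29.5,1]
    - [13.5,-29.5,1]
    - [13.5,-29.5,1]
    - [13.5,-29.5,1]
    - [13.5,-29.5,1]
    - [13.5,-29.5,1]
    - [13.5,-29.5,1]
    - [13.5,-28.5,1]
  spin: [0.25,0.25,0.25,0.25,0.25,0.25,0.25,0.25,0.25,0.25,0.25,0.25,0.25,0.25,0.25,0.25,0.25,0.25,0.25,0.25]
  jaw: 1
  squeeze: 25

```text
time: 2.25
tool_pos: [0.4905, -0.1138, 0.4247]
tool_rot: [3.141, -0.0, 2.796]
contact_force: [1.2, 0.6, 0.2]
opening: 0.092
grip_force: 0.0
```

Request:
arm_command:
  xyz:
    - [0,0,0]
    - [0,0,0]
  spin: [0,0]

```text
time: 2.45
tool_pos: [0.4901, -0.1127, 0.4243]
tool_rot: [3.141, -0.001, 2.795]
contact_force: [0.1, -0.8, -0.5]
opening: 0.0918
grip_force: 0.0
```

Request:
arm_command:
  xyz:
    - [0,0,-15]
    - [0,0,-15]
    - [0,0,-15]
    - [0,0,-15]
    - [0,0,-15]
    - [0,0,0]
    - [0,0,0]
  spin: [0,0,0,0,0,0,0]

```text
time: 3.15
tool_pos: [0.49, -0.1116, 0.3502]
tool_rot: [3.141, -0.0, 2.797]
contact_force: [0.1, -0.6, -0.0]
opening: 0.0914
grip_force: 0.0
```

Request:
arm_command:
  xyz:
    - [0,0,0]
    - [0,0,0]
    - [0,0,0]
    - [0,0,0]
    - [0,0,0]
    - [0,0,0]
    - [0,0,0]
    - [0,0,0]
  spin: [0,0,0,0,0,0,0,0]
  jaw: -1
  squeeze: 25

```text
time: 3.95
tool_pos: [0.4901, -0.1125, 0.3498]
tool_rot: [-3.141, -0.0, 2.796]
contact_force: [-1.2, -1.7, 1.6]
opening: 0.0372
grip_force: 25.0
```

Request:
arm_command:
  xyz:
    - [-4,1.4,4.2]
    - [-6.7,2.4,7.1]
    - [-6.7,2.4,7.1]
    - [-6.7,2.4,7.1]
    - [-6.7,2.4,7.1]
    - [-6.7,2.4,7.1]
    - [-6.7,2.4,7.1]
    - [0,0,20]
    - [0,0,20]
    - [0,0,20]
    - [0,0,0]
  spin: [0,0,0,0,0,0,0,0,0,0,0]

```text
time: 5.05
tool_pos: [0.446, -0.0966, 0.4592]
tool_rot: [-3.141, 0.005, 2.796]
contact_force: [0.1, -0.2, -1.4]
opening: 0.0375
grip_force: 25.0
```

```bash
python3 - <<'E'
from h import *
a=cam('top');b=cam('scene')
save(a,'t2.png',(240,140,440,300),2);save(b,'s2.png',(240,100,440,260),2)
A=cv2.imread('pics/t2.png');B=cv2.imread('pics/s2.png');cv2.imwrite('pics/m2.png',np.hstack([A,B]))
E
```

```text
(no output)
```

View pics/m2.png

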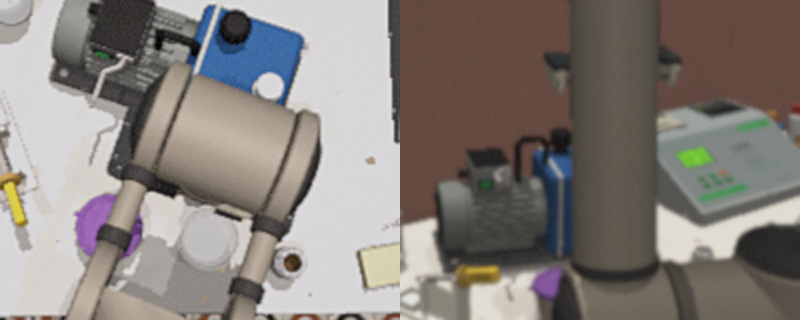

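```bash
python3 - <<'E'
from h import *
np.set_printoptions(precision=1,suppress=True)
c=cam('top');P=cloud(c)*1000
yaw=-.345;R=np.array([[np.cos(yaw),-np.sin(yaw)],[np.sin(yaw),np.cos(yaw)]])
l=(P[...,:2]-[494.8,-114.2])@R+[-115,-75]
m=(l[...,0]>-130)&(l[...,0]<-30)&(l[...,1]>0)&(l[...,1]<120)&(P[...,2]>160)&(P[...,2]<200)
v,u=np.nonzero(m)
o=np.argsort(l[m][:,0])
for i in o[:60]: print(u[i],v[i],l[v[i],u[i]],P[v[i],u[i],2],c['img'][v[i],u[i]])
E
```

```text
284 192 [-116.1   81.1] 190.88614364177081 [191 185 184]
285 192 [-114.6   79.5] 185.25150216818753 [177 168 165]
284 191 [-113.3   82.4] 186.96720584966764 [172 165 160]
285 191 [-112.8   79.8] 189.4897814810992 [173 163 160]
286 191 [-111.4   78. ] 185.3641950221534 [158 150 146]
285 190 [-109.5   81.5] 182.20340776764908 [159 151 146]
286 190 [-109.3   78.7] 186.5573677995376 [161 153 149]
285 189 [-106.8   82.7] 179.70568575907376 [167 160 156]
286 189 [-106.2   80.2] 181.04057331446998 [186 177 173]
287 189 [-105.2   78. ] 180.2921893404883 [186 178 173]
286 188 [-103.2   81.5] 177.07612853092925 [184 177 172]
287 188 [-102.9   78.8] 180.36505698519954 [194 186 182]
286 187 [-101.2   82.1] 179.424034786839 [166 159 152]
287 187 [-100.3   79.9] 178.67274705510948 [198 188 185]
286 186 [-98.9  82.9] 179.51958221747176 [107 100  98]
288 187 [-98.7  78.1] 173.72781037466112 [178 169 165]
287 186 [-98.   80.7] 178.97449829307342 [187 177 174]
288 186 [-96.8  78.7] 176.46362810061868 [203 193 188]
287 185 [-95.7  81.5] 179.4023424295934 [164 157 151]
288 185 [-95.3  78.9] 181.98061693
[... 1506 characters left out ...]
6.9  81.3] 181.53646115477784 [121 117 113]
292 174 [-66.   79.1] 180.8125438910375 [172 162 157]
295 175 [-65.3  71.6] 177.5436806289381 [164 154 149]
293 174 [-64.7  77. ] 178.49769024204298 [200 189 185]
294 174 [-64.4  74.4] 180.84578614202607 [206 197 192]
295 174 [-63.3  72.2] 179.7433544584197 [206 196 191]
296 174 [-62.4  70. ] 179.35622464243585 [198 189 186]
294 173 [-62.4  75.1] 182.81355019715483 [129 125 121]
295 173 [-61.8  72.6] 184.03912144741642 [174 167 161]
297 174 [-61.2  67.9] 176.95511082555737 [189 179 175]
298 174 [-60.8  65.3] 179.18560469260035 [165 157 151]
296 173 [-60.   70.8] 179.13425147806495 [197 187 182]
297 173 [-59.7  68.2] 181.76127621494365 [206 196 192]
```

Request:
arm_command:
  xyz:
    - [2.6,7.3,0]
    - [2.6,7.3,0]
    - [2.6,7.3,0]
    - [2.6,7.3,0]
    - [2.6,7.3,0]
    - [2.6,7.3,0]
    - [2.6,7.3,0]
    - [2.6,7.3,0]
    - [2.6,7.3,0]
    - [2.6,7.3,0]
    - [2.6,7.3,0]
    - [2.6,7.3,0]
    - [2.6,7.3,0]
    - [2.6,7.3,0]
    - [2.6,7.3,0]
    - [2.6,7.3,0]
    - [2.6,7.3,0]
    - [2.6,7.3,0]
    - [2.6,7.3,0]
    - [2.6,7.3,0]
  spin: [-8.5,-8.5,-8.5,-8.5,-8.5,-8.5,-8.5,-8.5,-8.5,-8.5,-8.5,-8.5,-8.5,-8.5,-8.5,-8.5,-8.5,-8.5,-8.5,-8.5]

```text
time: 7.2
tool_pos: [0.4979, 0.0497, 0.4551]
tool_rot: [3.141, 0.003, -0.177]
contact_force: [-0.4, -0.1, -0.8]
opening: 0.037
grip_force: 25.0
```

Request:
arm_command:
  xyz:
    - [0,0,-10]
    - [0,0,-20]
    - [0,0,-20]
    - [0,0,-20]
    - [0,0,0]
    - [0,0,0]
    - [0,0,0]
  spin: [-5,-5,0,0,0,0,0]

```text
time: 7.9
tool_pos: [0.4982, 0.0494, 0.3873]
tool_rot: [-3.141, -0.001, -0.346]
contact_force: [0.3, 0.3, 0.3]
opening: 0.0374
grip_force: 25.0
```

```bash
python3 - <<'E'
from h import *
a=cam('top');b=cam('scene')
save(a,'t3.png',(220,120,360,260),3);save(b,'s3.png',(230,100,370,240),3)
A=cv2.imread('pics/t3.png')[:,:400];B=cv2.imread('pics/s3.png')[:,:400];cv2.imwrite('pics/m3.png',np.hstack([A,B]))
E
```

```text
(no output)
```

View pics/m3.png

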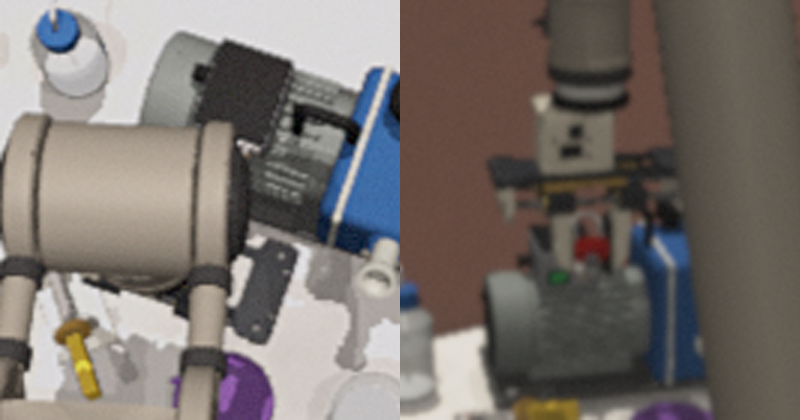

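Request:
arm_command:
  xyz:
    - [0,0,-12]
    - [0,0,-12]
    - [0,0,0]
    - [5.9,-2.1,-6.2]
    - [5.9,-2.1,-6.2]
    - [5.9,-2.1,-6.2]
    - [5.9,-2.1,-6.2]
    - [5.9,-2.1,-6.2]
    - [5.9,-2.1,-6.2]
    - [5.9,-2.1,-6.2]
    - [5.9,-2.1,-6.2]
    - [0,0,0]
    - [0,0,0]
    - [0,0,0]
  spin: [0,0,0,0,0,0,0,0,0,0,0,0,0,0]

```text
time: 9.4
tool_pos: [0.545, 0.0327, 0.3131]
tool_rot: [3.142, 0.0, -0.345]
contact_force: [0.8, 0.3, -1.1]
opening: 0.0374
grip_force: 25.0
```

```bash
python3 - <<'E'
from h import *
b=cam('scene'); save(b,'s4.png',(240,140,340,215),6)
E
```

```text
(no output)
```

View pics/s4.png

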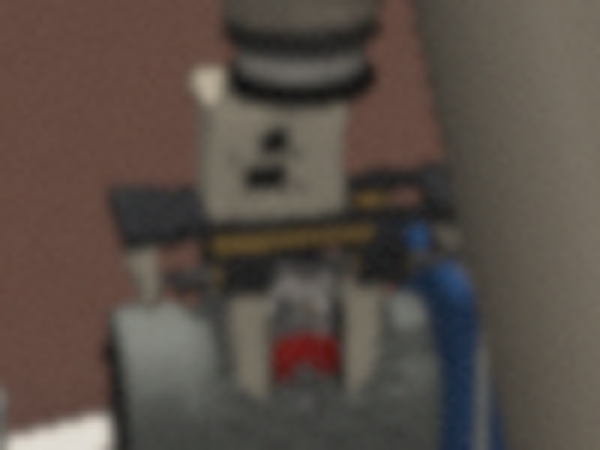

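Request:
arm_command:
  xyz:
    - [0,0,-1]
    - [0,0,-1]
    - [0,0,0]
  spin: [0,0,0]

```text
time: 9.75
tool_pos: [0.5455, 0.0325, 0.3116]
tool_rot: [-3.141, -0.002, -0.346]
contact_force: [0.5, -1.0, 3.9]
opening: 0.0368
grip_force: 25.0
```

Request:
arm_command:
  xyz:
    - [0,0,0]
    - [0,0,0]
    - [0,0,0]
    - [0,0,0]
    - [0,0,0]
    - [0,0,0]
  spin: [0,0,0,0,0,0]
  jaw: 0.6

```text
time: 10.35
tool_pos: [0.5451, 0.0326, 0.3108]
tool_rot: [3.141, 0.0, -0.346]
contact_force: [-1.3, -1.0, 0.4]
opening: 0.073
grip_force: 0.0
```

Request:
arm_command:
  xyz:
    - [0,0,10]
    - [0,0,20]
    - [0,0,20]
    - [0,0,20]
    - [0,0,20]
    - [-15,0,20]
    - [-15,0,0]
  spin: [0,0,0,0,0,0,0]
  jaw: 1

```text
time: 11.05
tool_pos: [0.5153, 0.0326, 0.4244]
tool_rot: [-3.14, -0.006, -0.345]
contact_force: [-0.6, -0.2, 0.4]
opening: 0.0915
grip_force: 0.0
```

```bash
python3 - <<'E'
from h import *
np.set_printoptions(precision=1,suppress=True)
b=cam('scene'); save(b,'s5.png',(240,140,340,215),6)
P=cloud(b)*1000;hsv=cv2.cvtColor(b['img'],cv2.COLOR_RGB2HSV).astype(int);H,S,V=hsv[...,0],hsv[...,1],hsv[...,2]
red=((H<6)|(H>174))&(S>150)&(V>70)&(P[...,2]>60)&(P[...,0]<700)&(P[...,0]>450); print(red.sum(),np.median(P[red],0))
yaw=-.345;R=np.array([[np.cos(yaw),-np.sin(yaw)],[np.sin(yaw),np.cos(yaw)]])
print((np.median(P[red],0)[:2]-[494.8,-114.2])@R+[-115,-75])
E
```

```text
54 [563.9  36.3 148.9]
[-100.8   90. ]
```

View pics/s5.png

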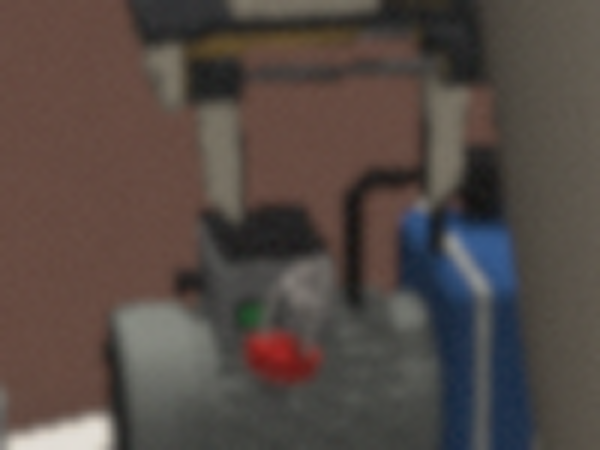

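```bash
python3 - <<'E'
from h import *
np.set_printoptions(precision=1,suppress=True)
C={n:cam(n) for n in('top','scene')}; r={}
for n,c in C.items():
    P=cloud(c)*1000
    hsv=cv2.cvtColor(c['img'],cv2.COLOR_RGB2HSV).astype(int);H,S,V=hsv[...,0],hsv[...,1],hsv[...,2]
    m=(P[...,0]>380)&(P[...,0]<500)&(P[...,1]>80)&(P[...,1]<200)&(P[...,2]>70)&(H>15)&(H<36)&(S>110)
    br=(P[...,0]>440)&(P[...,0]<500)&(P[...,1]>110)&(P[...,1]<200)&(P[...,2]>62)&(H>8)&(H<24)&(S>60)
    v,u=np.nonzero(m); r[n]=(u.mean(),v.mean()); q=P[m]
    box=cv2.minAreaRect(np.c_[u,v].astype(np.float32)); print(n,m.sum(),r[n],q.mean(0),box)
    v,u=np.nonzero(br&(V>60)); print(' brass',len(u),u.mean(),v.mean(),P[br].mean(0),P[br].min(0),P[br].max(0)); r[n+'b']=(u.mean(),v.mean())
p=two(C['top'],r['top'],C['scene'],r['scene']); print('handle',p[0]*1000,p[1]*1000)
p=two(C['top'],r['topb'],C['scene'],r['sceneb']); print('brass',p[0]*1000,p[1]*1000)
save(C['top'],'t6.png',(210,180,280,270),6);save(C['scene'],'s6.png',(230,200,300,290),5)
A=cv2.imread('pics/t6.png');B=cv2.resize(cv2.imread('pics/s6.png'),(380,540));cv2.imwrite('pics/m6.png',np.hstack([A[:540],B]))
E
```

```text
top 147 (np.float64(245.57823129251702), np.float64(235.82993197278913)) [447.8 137.  104.9] ((244.79522705078125, 237.2593994140625), (20.79774284362793, 10.515711784362793), 83.2901611328125)
 brass 107 244.25233644859813 231.6822429906542 [458.8 141.2 100. ] [441.7 128.   74.7] [473.5 157.5 111.8]
scene 163 (np.float64(277.95705521472394), np.float64(236.62576687116564)) [436.4 138.9 104.4] ((275.677001953125, 194.1548614501953), (95.1221923828125, 21.020009994506836), 86.18592071533203)
 brass 93 272.21505376344084 237.91397849462365 [454.1 147.9  94.7] [440.1 131.2  73.4] [480.2 159.6 108.8]
handle [446.7 135.8  99.2] 4.837317967399875
brass [460.1 143.6  90.4] 1.9803038166861788
```

View pics/m6.png

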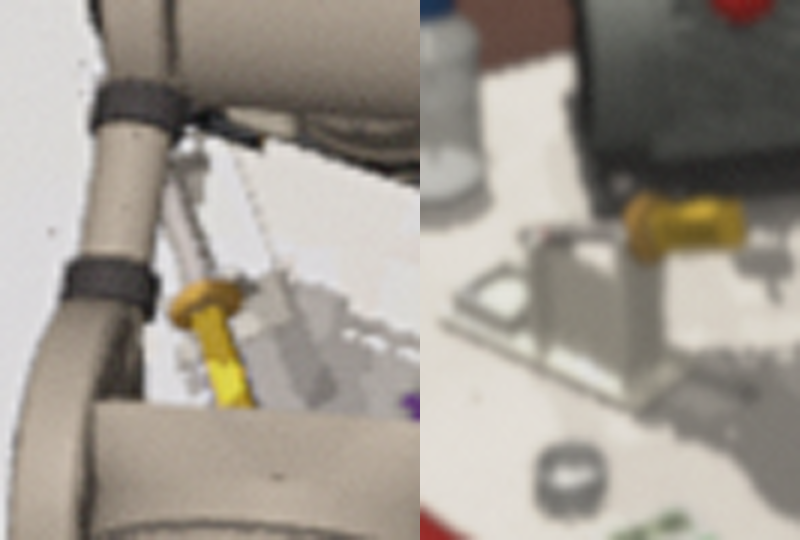

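```bash
python3 - <<'E'
from h import *
np.set_printoptions(precision=1,suppress=True)
C={n:cam(n) for n in('top','scene')}
for n in C: C[n]['img']=cv2.imread(f'pics/{n}0.png')[...,::-1]
r={}
for n,x0,x1,y0,y1 in(('top',230,262,222,258),('scene',262,295,225,248)):
    hsv=cv2.cvtColor(np.ascontiguousarray(C[n]['img']),cv2.COLOR_RGB2HSV).astype(int)[y0:y1,x0:x1];H,S,V=np.moveaxis(hsv,2,0)
    for k,m in(('y',(H>=22)&(H<34)&(S>110)),('b',(H>=10)&(H<22)&(S>80))):
        m=m.astype(np.uint8); nc,lab,st,ce=cv2.connectedComponentsWithStats(m,connectivity=8); i=1+np.argmax(st[1:,4]); 
        v,u=np.nonzero(lab==i); r[n+k]=(u.mean()+x0,v.mean()+y0); print(n,k,st[i]+[x0,y0,0,0,0],r[n+k])
for a,b in((r['topy'],r['sceney']),(r['topb'],r['sceneb']),((250.7,252),(289.5,236.7)),((245,230.2),(271.1,238))):
    p=two(C['top'],a,C['scene'],b); print(p[0]*1000,p[1]*1000)
E
```

```text
top y [241 231  12  22 121] (np.float64(247.0082644628099), np.float64(241.15702479338842))
top b [238 226  13   9  59] (np.float64(244.01694915254237), np.float64(229.47457627118644))
scene y [273 232  17   9 116] (np.float64(280.7155172413793), np.float64(236.1206896551724))
scene b [267 232  10  12  71] (np.float64(270.76056338028167), np.float64(237.33802816901408))
[433.5 132.3 105.6] 1.602794937376043
[466.1 144.7  89.7] 2.6902744419274716
[405.1 120.8 113.7] 2.895784345146995
[464.9 143.2  87.5] 4.567723850906031
```

Request:
arm_command:
  xyz:
    - [-13.4,16.6,0]
    - [-13.4,16.6,0]
    - [-13.4,16.6,0]
    - [-13.4,16.6,0]
    - [-13.4,16.6,0]
    - [-13.4,16.6,0]
    - [0,0,-20]
    - [0,0,-20]
    - [0,0,-20]
    - [0,0,-20]
    - [0,0,-20]
    - [0,0,0]
    - [0,0,0]
  spin: [6.7,6.7,6.7,6.7,6.7,6.8,0,0,0,0,0,0,0]

```text
time: 12.6
tool_pos: [0.4353, 0.1323, 0.321]
tool_rot: [-3.141, 0.001, 0.358]
contact_force: [0.1, -0.3, -0.1]
opening: 0.092
grip_force: 0.0
```

```bash
python3 - <<'E'
from h import *
b=cam('scene'); save(b,'s7.png',(210,160,330,260),6)
E
```

```text
(no output)
```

View pics/s7.png

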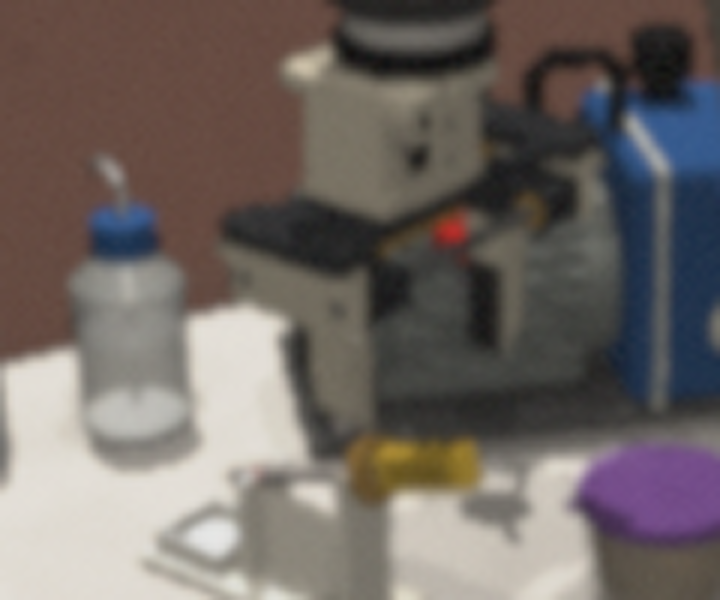

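Request:
arm_command:
  xyz:
    - [0,0,-15]
    - [0,0,-15]
    - [0,0,-15]
    - [0,0,-10]
    - [0,0,-6]
    - [0,0,0]
    - [0,0,0]
  spin: [0,0,0,0,0,0,0]

```text
time: 13.35
tool_pos: [0.4351, 0.1323, 0.2605]
tool_rot: [3.141, -0.001, 0.358]
contact_force: [0.9, -0.4, -0.5]
opening: 0.0922
grip_force: 0.0
```

Request:
arm_command:
  xyz:
    - [0,0,0]
    - [0,0,0]
    - [0,0,0]
    - [0,0,0]
    - [0,0,0]
    - [0,0,0]
    - [0,0,0]
    - [0,0,0]
    - [0,0,0]
    - [0,0,0]
    - [0,0,0]
  spin: [0,0,0,0,0,0,0,0,0,0,0]
  jaw: -1
  squeeze: 25

```text
time: 14.45
tool_pos: [0.4347, 0.1323, 0.2599]
tool_rot: [-3.141, 0.0, 0.358]
contact_force: [0.3, 2.2, -0.2]
opening: 0.0138
grip_force: 24.8
```

Request:
arm_command:
  xyz:
    - [0,0,5]
    - [0,0,10]
    - [0,0,15]
    - [0,0,20]
    - [0,0,25]
    - [0,0,25]
    - [0,0,25]
    - [0,0,25]
    - [0,0,15]
    - [0,0,0]
    - [0,0,0]
  spin: [0,0,0,0,0,0,0,0,0,0,0]

```text
time: 15.55
tool_pos: [0.4345, 0.1321, 0.425]
tool_rot: [3.141, -0.0, 0.358]
contact_force: [0.3, -0.7, -1.4]
opening: 0.0143
grip_force: 24.8
```

```bash
cat > rod.py <<'E'
from h import *
np.set_printoptions(precision=1,suppress=True)
def rod(n,c=None):
    """handle/brass/steel points near tool, in tool-aligned frame: f=along heading, s=side, z; relative to grasp point"""
    c=c or cam(n); o=observe(); P=cloud(c)*1000; t=np.array(o['tool_pos'])*1000; yaw=o['tool_rot'][2]
    g=t-[0,0,159]; d=P-g; f=d[...,0]*np.cos(yaw)+d[...,1]*np.sin(yaw); s=-d[...,0]*np.sin(yaw)+d[...,1]*np.cos(yaw)
    hsv=cv2.cvtColor(c['img'],cv2.COLOR_RGB2HSV).astype(int);H,S,V=np.moveaxis(hsv,2,0)
    L=np.dstack([f,s,d[...,2]])
    near=(abs(s)<22)&(f>-45)&(f<150)&(d[...,2]<30)&(d[...,2]>-130)
    for k,m in(('yel',near&(H>=22)&(H<34)&(S>110)&(f<40)),('brass',near&(H>=10)&(H<22)&(S>70)),('fwd',near&(f>45)&(abs(s)<9))):
        if m.sum()<3: print(n,k,m.sum()); continue
        q=L[m]; print(n,k,m.sum(),q.mean(0),q.min(0),q.max(0),end=' ')
        if k!='brass':
            p=np.polyfit(q[:,0],q[:,2],1); r=abs(q[:,2]-np.polyval(p,q[:,0])); p=np.polyfit(q[r<6,0],q[r<6,2],1); print('slope',np.degrees(np.arctan(p[0])),'z0',p[1],(r<6).sum(),end='')
        print()
E
python3 -c "
from rod import *
rod('scene');rod('top')"
```

```text
scene yel 54 [-22.2   4.7   9. ] [-31.   -4.3  -6.9] [-9.5 11.1 19.2] slope -16.816050507061505 z0 2.2569962346327173 33
scene brass 91 [10.9  6.1 -2.3] [-32.4 -21.3 -40.6] [99.5 21.1 20.4] 
scene fwd 72 [ 84.9   4.1 -30.9] [ 47.8  -2.1 -46.4] [128.1   8.8 -15.4] slope -19.789580103460437 z0 -0.3042943905683268 71
top yel 0
top brass 0
top fwd 22 [120.1   0.6 -40.3] [113.   -3.6 -44.4] [128.8   5.7 -35.8] slope -18.240422475207495 z0 -0.676834262380187 22
```

Request:
arm_command:
  xyz:
    - [-5,0,15]
    - [-10,0,15]
    - [-10,-10,10]
    - [-10,-20,0]
    - [-10,-24,0]
    - [-10,-24,0]
    - [-10,-24,0]
    - [0,-24,0]
    - [0,-24,0]
    - [0,-24,0]
    - [0,-20,0]
    - [0,-7,0]
    - [0,0,-13]
    - [0,0,-12]
    - [0,0,0]
    - [0,0,0]
  spin: [0,0,-3,-4,-5,-5,-5,-5,-5,-5,-3.3,0,0,0,0,0]

```text
time: 17.25
tool_pos: [0.3698, -0.0685, 0.4398]
tool_rot: [-3.142, 0.001, -0.344]
contact_force: [-0.3, -0.1, -0.2]
opening: 0.0138
grip_force: 24.9
```

```bash
python3 -c "
from rod import *
rod('scene');rod('top')"
```

```text
scene yel 0
scene brass 0
scene fwd 0
top yel 0
top brass 0
top fwd 161 [114.4   1.3 -58.8] [  73.4   -8.7 -120.5] [149.6   9.  -22.1] slope -49.174327796912735 z0 75.3408253311678 39
```

```bash
cat >> rod.py <<'E'
def fwd(n='top',z0=-60,f0=50,f1=160):
    c=cam(n); o=observe(); P=cloud(c)*1000; t=np.array(o['tool_pos'])*1000; yaw=o['tool_rot'][2]
    d=P-(t-[0,0,159]); f=d[...,0]*np.cos(yaw)+d[...,1]*np.sin(yaw); s=-d[...,0]*np.sin(yaw)+d[...,1]*np.cos(yaw)
    m=(abs(s)<20)&(f>f0)&(f<f1)&(d[...,2]<50)&(d[...,2]>z0)
    q=np.c_[f[m],s[m],d[m][:,2]]; b=np.round(q[:,0]/8)
    for k in np.unique(b): w=q[b==k]; print(n,int(k*8),len(w),w.mean(0),'s',w[:,1].min(),w[:,1].max())
E
python3 -c "
from rod import *
fwd()"
```

```text
top 72 6 [ 74.4   2.3 -23.3] s -1.6233262857971553 6.217349344904537
top 80 15 [ 80.    2.4 -25.1] s -2.3514894972882985 6.867209080360318
top 88 15 [ 88.    2.3 -28.9] s -2.326198759976524 6.87397576221834
top 96 14 [ 95.8   2.3 -31.4] s -2.4180709898280206 6.803076956394722
top 104 16 [103.9   2.4 -34.3] s -2.4724655758512206 6.958271123457507
top 112 14 [112.1   2.3 -37.8] s -2.493800309434704 6.9504624666510395
top 120 14 [119.8   2.3 -40.6] s -2.466834900088486 6.950244377535
top 128 6 [125.8   3.  -41.7] s 0.4938554732355769 5.626897256976633
```

Request:
arm_command:
  xyz:
    - [-0.8,-2.4,-11]
    - [0,0,-11]
    - [0,0,-11]
    - [0,0,-10]
    - [0,0,0]
    - [0,0,0]
  spin: [0,0,0,0,0,0]

```text
time: 18.0
tool_pos: [0.3691, -0.0712, 0.3972]
tool_rot: [3.141, -0.0, -0.345]
contact_force: [-0.1, -0.8, -0.7]
opening: 0.0136
grip_force: 24.9
```

Request:
arm_command:
  xyz:
    - [2.9,-1.1,-3.1]
    - [2.9,-1.1,-3.1]
    - [2.9,-1.1,-3.1]
    - [2.9,-1.1,-3.1]
    - [2.9,-1.1,-3.1]
    - [0,0,0]
  spin: [0,0,0,0,0,0]

```text
time: 18.6
tool_pos: [0.384, -0.0769, 0.3812]
tool_rot: [3.142, -0.001, -0.346]
contact_force: [0.6, 0.3, -1.1]
opening: 0.0137
grip_force: 25.0
```

```bash
python3 -c "
from rod import *
fwd(z0=-70)"
```

```text
top 80 10 [ 80.8   1.6 -26.5] s -2.242119076182611 6.080936949006585
top 88 13 [ 87.8   2.3 -29. ] s -2.2051317392822085 6.699104166412518
top 96 14 [ 95.4   1.9 -30.8] s -3.0753633856637066 6.744435047872496
top 104 17 [104.6   2.2 -37.1] s -6.294731596128209 9.032977943571684
top 112 38 [112.2   3.2 -40.8] s -11.449323448417637 16.884785270566624
top 120 45 [120.1   2.6 -38.3] s -12.013986207340906 18.482717307882904
top 128 35 [126.8   3.3 -31.2] s -9.518015246853942 17.721562563188186
top 136 21 [136.3   3.8 -44.3] s -7.135580079376091 13.066401803028139
top 144 25 [144.    3.7 -53.2] s -7.422445696854055 15.276752166756928
top 152 38 [152.1   4.4 -61.6] s -12.222711928832133 19.277987222452172
top 160 32 [158.2  -0.7 -61.1] s -19.034461081918217 19.39163686146442
```

Request:
arm_command:
  xyz:
    - [2.1,-0.8,5.6]
    - [2.2,-0.8,5.6]
    - [2.6,-0.9,5.4]
    - [2.7,-1,5.4]
    - [3,-1.1,5.1]
    - [3.1,-1.1,5.1]
    - [3.5,-1.2,4.8]
    - [3.5,-1.3,4.8]
    - [3.8,-1.4,4.5]
    - [3.9,-1.4,4.5]
    - [0,0,0]
    - [0,0,0]
  spin: [0,0,0,0,0,0,0,0,0,0,0,0]
  jaw: -1
  squeeze: 10

```text
time: 19.85
tool_pos: [0.4141, -0.0878, 0.4323]
tool_rot: [3.141, -0.001, -0.346]
contact_force: [-0.5, 0.0, -0.9]
opening: 0.0141
grip_force: 10.0
```

```bash
python3 -c "
from rod import *
fwd(z0=-110,f0=30,f1=110);rod('scene');print(observe()['contact_force'])"
```

```text
top 104 3 [106.9   2.5 -95. ] s -3.7539430204661812 9.452021976373334
top 112 6 [109.    0.7 -99. ] s -6.302993836530021 7.060489582409488
scene yel 0
scene brass 0
scene fwd 0
[-0.   0.5 -1.2]
```

```bash
python3 -c "
from rod import *
fwd(z0=-85,f0=30,f1=160)
fwd('scene',z0=-120,f0=-40,f1=160)"
```

Request:
arm_command:
  xyz:
    - [3.3,-1.2,-3.5]
    - [3.3,-1.2,-3.5]
    - [3.3,-1.2,-3.5]
    - [3.3,-1.2,-3.5]
    - [3.3,-1.2,-3.5]
    - [3.3,-1.2,-3.5]
  spin: [0,0,0,0,0,0]

```text
time: 20.65
tool_pos: [0.434, -0.095, 0.4108]
tool_rot: [3.142, 0.0, -0.346]
contact_force: [-0.3, -0.3, -0.5]
opening: 0.0139
grip_force: 10.0
```

```bash
python3 -c "
from rod import *
fwd('top',z0=-85,f0=20,f1=160)"
```

```text
top 112 4 [115.2   3.1 -83.8] s -15.469489053847866 18.989774188400318
top 120 26 [120.1   0.9 -83.5] s -18.457956882958236 18.266389357466217
top 128 25 [127.7   1.  -83.2] s -19.316442293759756 19.167857944876978
top 136 25 [135.7   1.7 -83.5] s -19.95422465437173 19.970324598245952
top 144 21 [143.9  -2.9 -83.7] s -18.404071613276983 16.203491276532567
top 152 22 [152.1   1.7 -83.7] s -19.915617829536778 19.438982492732976
top 160 14 [157.8  -0.7 -83.9] s -19.084237413821377 17.08026035562593
```

Request:
arm_command:
  xyz:
    - [3.3,-1.2,-3.5]
    - [3.3,-1.2,-3.5]
    - [3.3,-1.2,-3.5]
    - [3.3,-1.2,-3.5]
    - [3.3,-1.2,-3.5]
    - [3.3,-1.2,-3.5]
    - [3.3,-1.2,-3.5]
    - [3.3,-1.2,-3.5]
  spin: [0,0,0,0,0,0,0,0]
  squeeze: 20

```text
time: 21.5
tool_pos: [0.4604, -0.1046, 0.3829]
tool_rot: [3.142, -0.0, -0.346]
contact_force: [0.2, -0.7, 0.2]
opening: 0.0144
grip_force: 20.0
```

Request:
arm_command:
  xyz:
    - [2,-0.7,-2.1]
    - [2,-0.7,-2.1]
    - [2,-0.7,-2.1]
    - [2,-0.7,-2.1]
  spin: [0,0,0,0]

```text
time: 21.9
tool_pos: [0.4682, -0.1073, 0.3747]
tool_rot: [3.142, -0.0, -0.346]
contact_force: [-0.6, -0.2, -1.1]
opening: 0.0139
grip_force: 20.0
```

Request:
arm_command:
  xyz:
    - [1,-0.3,-1.1]
    - [1,-0.3,-1.1]
    - [0,0,0]
  spin: [0,0,0]
  squeeze: 40

```text
time: 22.2
tool_pos: [0.4701, -0.1079, 0.3725]
tool_rot: [3.142, 0.0, -0.346]
contact_force: [-0.1, -0.5, -1.2]
opening: 0.0138
grip_force: 40.0
```

Request:
arm_command:
  xyz:
    - [1,-0.3,-1.1]
    - [0,0,0]
  spin: [0,0]

```text
time: 22.4
tool_pos: [0.4706, -0.108, 0.3723]
tool_rot: [3.141, 0.001, -0.345]
contact_force: [-5.3, 1.0, 6.8]
opening: 0.014
grip_force: 40.0
```

Request:
arm_command:
  xyz:
    - [0.7,-0.2,-0.8]
    - [0.5,-0.2,-0.5]
    - [0,0,0]
    - [0,0,0]
  spin: [0,0,0,0]
  squeeze: 30

```text
time: 22.8
tool_pos: [0.4709, -0.1081, 0.3723]
tool_rot: [3.141, 0.002, -0.345]
contact_force: [-13.2, 3.7, 20.2]
opening: 0.0136
grip_force: 30.0
```

Request:
arm_command:
  xyz:
    - [-1.2,0.4,1.3]
    - [-5.1,1.8,5.4]
    - [-5.1,1.8,5.4]
    - [-5.1,1.8,5.4]
    - [-5.1,1.8,5.4]
    - [-5.1,1.8,5.4]
    - [-5.1,1.9,5.4]
    - [-5.1,1.9,5.4]
    - [-5.1,1.9,5.4]
    - [-5.1,1.8,5.4]
    - [-5.1,1.8,5.4]
    - [-5.1,1.8,5.4]
    - [-5.1,1.8,5.4]
    - [0,0,0]
    - [0,0,0]
  spin: [0,0,0,0,0,0,0,0,0,0,0,0,0,0,0]
  squeeze: 25

```text
time: 24.3
tool_pos: [0.4098, -0.0863, 0.4365]
tool_rot: [3.142, -0.0, -0.346]
contact_force: [0.0, -1.2, -1.1]
opening: 0.0136
grip_force: 25.0
```

Request:
arm_command:
  xyz:
    - [-4.1,1.4,-4.5]
    - [-4.1,1.4,-4.5]
    - [-4.1,1.5,-4.5]
    - [-4.4,1.6,-6.1]
    - [-4.4,1.6,-6.1]
    - [-4.3,1.6,-6.1]
    - [-3.3,1.2,-6.8]
    - [-3.3,1.2,-6.8]
    - [-3.2,1.1,-6.7]
    - [0,0,0]
  spin: [0,0,0,0,0,0,0,0,0,0]
  squeeze: 12

```text
time: 25.3
tool_pos: [0.3742, -0.0735, 0.3833]
tool_rot: [-3.142, 0.002, -0.346]
contact_force: [0.4, -0.3, -0.8]
opening: 0.0138
grip_force: 12.0
```

```bash
python3 -c "
from rod import *
fwd('top',z0=-80,f0=40,f1=160)"
```

```text
top 72 4 [ 74.6   0.2 -23.2] s -2.1322417891590817 3.181964426460805
top 80 14 [ 80.    2.  -26.2] s -2.851339381087982 6.090461357378679
top 88 13 [ 88.1   1.7 -28.4] s -2.8410446557464475 6.123154541938668
top 96 14 [ 96.2   1.8 -30.2] s -2.8511510605184327 6.1852238748250095
top 104 13 [104.6   1.7 -34. ] s -2.91918919776446 6.130622611839868
top 112 13 [112.5   1.7 -35.9] s -2.88012238819271 6.163608796356119
top 120 33 [120.4   2.8 -43.3] s -10.052513606722151 16.17903084137032
top 128 40 [128.    3.1 -43.4] s -11.905389397869548 18.603651606831196
top 136 46 [135.5   3.1 -38.1] s -10.221902690567454 17.887306385447133
top 144 18 [144.2   4.1 -43.2] s -5.310617377262517 13.180137095987249
top 152 30 [152.2   3.9 -54.8] s -9.277193450860537 17.74836072996959
top 160 18 [158.3   2.7 -65.2] s -13.278553768226068 18.548117990209697
```

Pivots as planned, now near 19°. Continue to level with a slight overshoot.

Request:
arm_command:
  xyz:
    - [-2.1,0.8,-7.3]
    - [-2.1,0.8,-7.3]
    - [-2.1,0.7,-7.2]
    - [-0.9,0.3,-7.6]
    - [-0.9,0.3,-7.6]
    - [-0.9,0.4,-7.5]
    - [0,0,0]
  spin: [0,0,0,0,0,0,0]

```text
time: 26.05
tool_pos: [0.3653, -0.0702, 0.3387]
tool_rot: [-3.142, 0.002, -0.346]
contact_force: [0.9, -0.9, 0.1]
opening: 0.0137
grip_force: 12.0
```

```bash
python3 -c "
from rod import *
fwd('top',z0=-30,f0=40,f1=160)"
```

```text
top 64 3 [67.1  1.5  2.3] s -1.3361376476420297 4.006413629168907
top 72 14 [72.2  1.4  2.7] s -3.578480698969244 6.306567094975534
top 80 15 [80.   1.4  3.2] s -3.6123694104257424 6.289055523140682
top 88 13 [87.7  1.2  4.8] s -3.533320140643884 5.764581146676662
top 96 14 [95.7  1.5  4.6] s -3.349988847606401 5.78401740427427
top 104 15 [104.2   1.2   4.4] s -3.288248199837547 5.87336633663292
top 112 13 [112.4   1.4   5.5] s -3.1857375533281953 5.947064110003428
top 120 13 [120.    1.5   6. ] s -3.1048228186658235 6.075022438272171
top 128 29 [128.5   2.8   1.6] s -10.041350256173523 15.281959401352395
top 136 41 [135.9   3.1   1.8] s -12.088075856161915 18.520729859585227
top 144 49 [144.1   2.7   5.1] s -11.052354639614855 17.782167460826063
top 152 21 [152.5   3.8   5. ] s -5.827017971102272 13.123709145528018
top 160 11 [158.7   3.7  -6.7] s -7.223372019854608 13.801852283767587
```

Request:
arm_command:
  xyz:
    - [3.3,-1.2,1]
    - [3.3,-1.2,1]
    - [0,0,4]
    - [0,0,4]
    - [0,0,0]
    - [0,0,0]
  spin: [0,0,0,0,0,0]

```text
time: 26.7
tool_pos: [0.3722, -0.0728, 0.3499]
tool_rot: [3.141, -0.0, -0.346]
contact_force: [0.0, -0.5, -0.3]
opening: 0.014
grip_force: 12.0
```

```bash
cat >> rod.py <<'E'
def tilt(f1=118,N=4):
    Q=[]
    for i in range(N):
        c=cam('top'); o=observe(); P=cloud(c)*1000; t=np.array(o['tool_pos'])*1000; yaw=o['tool_rot'][2]
        d=P-(t-[0,0,159]); f=d[...,0]*np.cos(yaw)+d[...,1]*np.sin(yaw); s=-d[...,0]*np.sin(yaw)+d[...,1]*np.cos(yaw)
        m=(abs(s-1.5)<2.6)&(f>68)&(f<f1)&(abs(d[...,2]-3)<20); Q.append(np.c_[f[m],s[m],d[m][:,2]])
    Q=np.vstack(Q); p,cov=np.polyfit(Q[:,0],Q[:,2],1,cov=True); print('tilt deg',np.degrees(np.arctan(p[0])),'+-',np.degrees(cov[0,0]**.5),'z at 0',p[1],len(Q),'fmax',Q[:,0].max())
E
python3 -c "
from rod import *
tilt(112)"
```

```text
tilt deg 1.1326886066229183 +- 0.6719798485522576 z at 0 4.138677828430797 159 fmax 111.25777776895887
```

Request:
arm_command:
  xyz:
    - [-4,1.4,0]
    - [-6,2.2,0]
    - [-7,2.5,0]
    - [0,0,8]
    - [0,0,15]
    - [0,0,20]
    - [0,0,25]
    - [0,0,25]
    - [0,0,17]
    - [0,0,0]
  spin: [0,0,0,0,0,0,0,0,0,0]
  squeeze: 40

```text
time: 27.9
tool_pos: [0.3554, -0.0667, 0.4622]
tool_rot: [3.141, -0.006, -0.345]
contact_force: [0.4, 0.2, -0.5]
opening: 0.0136
grip_force: 40.0
```

Request:
arm_command:
  xyz:
    - [3,8,0]
    - [4,13,0]
    - [5,15,0]
    - [5,17,0]
    - [5,18,0]
    - [6,18,0]
    - [6,18,0]
    - [6,18,0]
    - [6,18,0]
    - [6,18,0]
    - [6,15,0]
    - [5,12,0]
    - [2,8,0]
    - [0,0,0]
    - [0,0,0]
  spin: [1,2,3,4,4,4,4,4,4,4,3,2,1,0,0]

```text
time: 29.4
tool_pos: [0.4201, 0.1292, 0.4594]
tool_rot: [3.141, 0.001, 0.352]
contact_force: [0.3, -0.0, -1.3]
opening: 0.0133
grip_force: 40.0
```

```bash
python3 -c "
from rod import *
rod('scene');fwd('scene',-40,45);tilt(126,10);fwd('top',-40,45)"
```

```text
scene yel 69 [-22.2   5.3  -0.4] [-35.   -6.9 -13.2] [-2.2  9.2  8.7] slope 18.927627030564835 z0 7.658209702208861 39
scene brass 77 [8.8 6.5 0.6] [-34.5 -19.1 -14.2] [50.7 19.1 14.3] 
scene fwd 81 [86.7  3.4  2.2] [48.3 -2.5 -5. ] [131.5   8.3   7.2] slope 1.4894665406643108 z0 0.039846525909340416 80
scene 48 9 [47.9  4.2  1.1] s 1.0269426456341204 6.441399162330699
scene 56 8 [56.8  3.2  1.9] s -2.2364186299201165 5.460417255218157
scene 64 8 [63.9  2.4  0.8] s -2.7409425986560656 4.682608408898076
scene 72 9 [71.6  2.9  1.8] s 0.19726712193641305 5.332063518478986
scene 80 7 [79.3  4.3  2. ] s 0.23221998220580886 6.382237000885308
scene 88 10 [87.8  3.2  1.8] s 0.21039249524764259 6.360995479387121
scene 96 7 [96.3  3.6  3.1] s 0.9367209922024173 5.744152965214212
scene 104 7 [104.1   4.    2.3] s 1.0933228515202629 6.574224906936831
scene 112 6 [112.3   3.3   3.5] s 0.5903733591957874 6.0346859784773486
scene 120 8 [120.4   3.2   2.4] s 0.14487874509292453 7.387627271047165
scene 128 7 [127.7   2.5   3.5] s -1.2304093859597884 5.728626570938488
scene 136 1 [133.    0.9   5.7] s 0.8763443991080067 0.8763443991080067
tilt deg 4.187010679634058 +- 0.8903195196274329 z at 0 -2.1257298289647832 255 fmax 125.89879934497824
top 104 15 [104.3  -1.    6.2] s -5.1395615891895226 4.034397574057877
top 112 19 [112.   -0.7   6. ] s -5.266886323768368 4.700458310631689
top 120 15 [120.   -0.4   5.5] s -4.799513553246136 4.556486681618011
top 128 17 [127.2  -0.5   6.8] s -5.3296568783594935 4.8040291778025335
top 136 7 [133.6  -1.6   6. ] s -4.31577387665223 1.2395300543208876
```

```bash
python3 - <<'E'
from rod import *
c=cam('top');P=cloud(c)*1000;hsv=cv2.cvtColor(c['img'],cv2.COLOR_RGB2HSV).astype(int);H,S,V=np.moveaxis(hsv,2,0)
for n in('scene','top'):
    b=cam(n);P=cloud(b)*1000;hsv=cv2.cvtColor(b['img'],cv2.COLOR_RGB2HSV).astype(int);H,S,V=np.moveaxis(hsv,2,0)
    red=((H<6)|(H>174))&(S>150)&(V>60)&(P[...,2]>60)&(P[...,2]<250)&(P[...,0]<650)&(P[...,0]>450)
    if red.sum(): print(n,red.sum(),np.median(P[red],0),P[red].min(0),P[red].max(0))
rod('scene'); o=observe(); print(o['time'],o['qvel'],o['grip_force'])
E
```

```text
scene 64 [565.8  28.6 147.9] [552.2  11.4 138.4] [591.4  41.8 151.6]
top 95 [574.   20.8 148.9] [556.    5.6 141.7] [592.6  41.1 154.3]
scene yel 62 [-22.4   5.2  -0.8] [-33.4  -1.7 -12.4] [-6.4  9.1  9.3] slope 10.134492068382693 z0 3.5785250273376072 33
scene brass 77 [8.6 6.  0.9] [-34.  -16.7 -16.4] [47.  17.3 12.5] 
scene fwd 87 [87.   3.3  2.4] [45.1 -2.1 -4.4] [134.5   6.9   8. ] slope 2.0856361813596074 z0 -0.7624430387030064 87
30.25 [ 0. -0.  0. -0. -0. -0.] 39.99981343746185
```

```bash
python3 -c "
from cell import *
print(hand_in())"
```

```text
the job is handed in; nothing more can be done
None
```

I finished the job and handed it in at about 30 s of the 58 s allowed. The plug hangs by its loop on the hook. The rod went fully down the tube (it stopped firmly at about 24 N) and was drawn out. The arm still holds it by the handle, about 30 cm above the bench and level to roughly 2° (tip slightly up).

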